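# Tip the soap carton down onto the timber inlay

## Robot

A 6-joint arm with a two-finger parallel gripper is mounted at the origin on the work surface. World frame = base frame: x ahead of the robot, y to its left, z up, the work surface at z = 0. Lengths are in m, angles in rad, forces in N, time in s.
With the tool pointing down it reaches from about 0.35 to 0.875 m from the base axis. Payload 4.2 kg.
Tool frame: the origin (TCP) lies on the centre line of the jaws, within the pads' length; the fingertips stand 11 mm ahead of it and the grasp point (between the pads) lies 8 mm behind it (env.tcp_to_tips is the distance from the TCP to the fingertips, in m); z points along the fingers, y is the direction in which the jaws open and shut (so a half turn about z gives the same grasp; the last joint's range is limited). The gripper opens to 87 mm and grips with 3 to 60 N. Pads are 19 mm wide; open, the fingers measure 117 mm over their backs; the gripper's body (75 mm by 190 mm) begins 51 mm behind the grasp point.
Start: joints at [-0.851, 0.385, 0.008, 0, -1.194, -0.259], TCP at [0.278, -0.56, 0.234] pointing down, gripper open.
Joint ranges: [-3.14, 3.14], [-1.21, 2.06], [-1.07, 1.41], [-3.16, 2.05], [-2.99, -0.16], [-3.1, 3.1]. Speed limits (rad/s): [2.79, 2.79, 3.14, 3.14, 3.14, 3.14].

## Interface

Orientations are given as a 3x3 rotation matrix whose columns are the frame's x, y, z axes.
In Python, from station import env gives the robot as it stands.
- The arm moves only by the shell command python3 -m crank 'ROWS' [OPENING] [FORCE]. ROWS is JSON, a list of rows, each a list of 2 entries, a list of its own where there are three numbers: the shift along the tool's x, y, z in cm, then the turn about the tool's z in degrees. In form: [[[dx, dy, dz], yaw], ...]. A call has 1 to 20 rows; each row shifts and turns the commanded pose from where the row before left it, along the tool's axes as they then stand; what a row does not reach is not made up. A row lasts 1/8 s, in which the tool goes at most 62.5 mm and 10.7 degrees, less where a joint would pass 70% of its speed; a pose out of reach is approached as far as the arm can. A call with a gripper value outside its range is refused whole. OPENING is the opening in per cent of the stroke, from 0 (shut) to 100 (fully open), set as the call begins (- or left out, the last holds). The fingers move at their own pace and stop on an object; FORCE is the grip in N (left out, the last holds). Time passes only in rows, so rows that do not move let the fingers close. It gives the time, the measured TCP pose, the force and the opening at its end, in the units of the state.
- env.observe(): the state, without advancing time (a new reading comes with each control period).
- env.grab_frame(name): name is "side" or "top" or "wrist"; returns (picture, depth): 400x640x3 uint8, blue, green, red; 400x640 float32, m along the optical axis (not along the pixel's ray), 0 where there is no reading.
- env.camera_model(name): a dict with "fovy" (degrees; the focal length in pixels is half the picture's height over the tangent of half this angle, whatever the lens; pixels are square), "cx", "cy" (the principal point, pixels), "dist_coeffs" ([k1, k2, p1, p2, k3] as OpenCV has them; the pictures are not rectified), "R" (3x3) and "t" (3): a world point X has camera coordinates R X + t. Camera axes: x right, y down, z forward; pixel columns grow to the right and rows downward; lengths in m; the calibration is good to about 2 mm. A picture is of the moment at which its call begins: read the wrist's pose just before it. camera_model takes no time and is no camera call; for the wrist camera it gives the pose at the moment of the call.
- env.finish_job(): hands the job in, once; it reports no verdict.
The state is a dict: "t": time; "joint_positions": joint angles; "dq": joint speeds; "tau": joint torques, N m; "ee_pos": TCP position; "eef_rot": TCP orientation; "wrist_force": force on the tool from outside, world axes, zero at the start; "wrist_torque": the same for the moment, N m; "finger_gap": opening from 0.0 (shut) to 1.0 (fully open).
Only numpy, scipy, OpenCV 4.12 (cv2) and the standard library are available. Lean on these libraries where they do the work, as an engineer would, in place of code of your own. Each camera call takes 0.05 s, during which the arm holds its last target. There are 200 camera calls.

## Task

Lay the tall soap carton flat on the timber inlay of the vanity: push it near its top from the side away from the inlay so that it topples over its foot and comes to rest on a broad face, wholly within the inlay's outline. Use only the fingertips or the outside of the fingers: never have the carton between the fingers, do not lift it or slide it along upright, and leave everything else on the counter where it stands.

Things in the scene. Friction and masses are not known exactly. Their poses are not given: they have to be found in the camera images.
- carton: tall cardboard soap carton with a paper band, a closed rigid box 45 mm thick (x), 90 wide (y), 150 tall (z), 0.2 to 0.35 kg; origin: centre of its underside. It stands at one short end of the inlay, straddling the end line, a broad face (normal to x) towards the inlay's middle within 5 degrees. Pushed above 60 mm it tips, low down it slides; beyond 17 degrees it falls by itself about its lower edge
- foot_left (a point): carton corner: +y end of its underside, mid-thickness (carton frame 0, 45, 0 mm)
- foot_right (a point): carton corner: -y end of its underside, mid-thickness (0, -45, 0 mm)
- head_left (a point): carton corner: +y end of its top, mid-thickness (0, 45, 150 mm)
- head_right (a point): carton corner: -y end of its top, mid-thickness (0, -45, 150 mm)
- inlay: the marked zone: a plain timber rectangle set flush in the white counter (no step), 240 mm long (its x, roughly across in front of the robot) by 160 mm wide (its y); the origin is its centre, on the counter surface at height 0
- lotion: slim white lotion bottle with a steel cap, 36 mm diameter, 130 mm tall, standing at the other short end of the inlay; origin at the centre of its underside (so for all standing things)
- tumbler: pale glass tumbler, 72 mm across the rim, 95 mm tall, beside the inlay's +y long side (the side towards the robot)
- jar: small ceramic cream jar with a steel lid, 54 mm diameter, 45 mm tall, beside the inlay on the robot's side
- canister: white ceramic canister with a knobbed lid, 86 mm diameter, 112 mm tall, beside the inlay's far long side
- brush: round wooden hairbrush lying beside the inlay's far long side, about 215 mm long, 50 mm high; origin at counter height under the front of its handle, bristle barrel to +x
- pusher: steel cuticle pusher lying flat on the robot's side of the inlay, 122 mm long, 5 mm high; origin under its middle, long axis x
Mind the look-alikes: they are no part of the job. Leave any red look-alike of the carton alone.

How it is judged:
By the outcome, as a careful person would: the job done as asked, in the order asked, and still so for the second after the job is handed in, with the robot touching nothing.
It also fails if it takes over 32 s, if anything falls off the work surface, if the arm or the gripper's body presses on something with over 40 N, if the wrist force passes 120 N, or if a joint passes its speed limit or range.

## Working session

There is one attempt and no reset: what is moved stays moved. The work goes in short steps, Python scripts to look and compute and a shell command to move; the robot and the scene stay as the last step left them, time stands still between calls to the robot, and variables do not carry over. Pictures are saved under pics/ and viewed, about 8 in all and at most 12, crops included, and the job is handed in when it is done.

```bash
mkdir -p pics; ls; python3 - <<'E'
from station import env
import cv2,numpy as np
s=env.observe(); print(s['t'],s['ee_pos'],s['eef_rot'])
for n in("top","side"):
    p,d=env.grab_frame(n); cv2.imwrite(f"pics/{n}0.png",p); np.save(f"pics/{n}0.npy",d)
    m=env.camera_model(n); print(n,m)
E
```

```text
pics
0.0 [ 0.27764458 -0.55926461  0.23245495] [[-8.95782387e-01 -4.44491582e-01 -1.07186160e-03]
 [-4.44492866e-01  8.95780229e-01  1.96780853e-03]
 [ 8.54781005e-05  2.23916306e-03 -9.99997489e-01]]
top {'fovy': 53.07631401399053, 'cx': 323.20273342327727, 'cy': 200.64123705270086, 'dist_coeffs': array([0.0151094, 0.       , 0.       , 0.       , 0.       ]), 'R': array([[-0.01667659, -0.99949412, -0.02708111],
       [-0.98600617,  0.02093273, -0.1653894 ],
       [ 0.16587262,  0.02394401, -0.98585646]]), 't': array([0.108088  , 0.5556623 , 0.73925974])}
side {'fovy': 50.17129674100931, 'cx': 316.36176000444135, 'cy': 197.72483502998372, 'dist_coeffs': array([-0.04737045,  0.        ,  0.        ,  0.        ,  0.        ]), 'R': array([[-0.66412197, -0.74753595, -0.01148915],
       [-0.51703529,  0.47033341, -0.71516501],
       [ 0.54001529, -0.4690165 , -0.69886122]]), 't': array([0.44523334, 0.32749699, 0.65037713])}
```

View pics/top0.png

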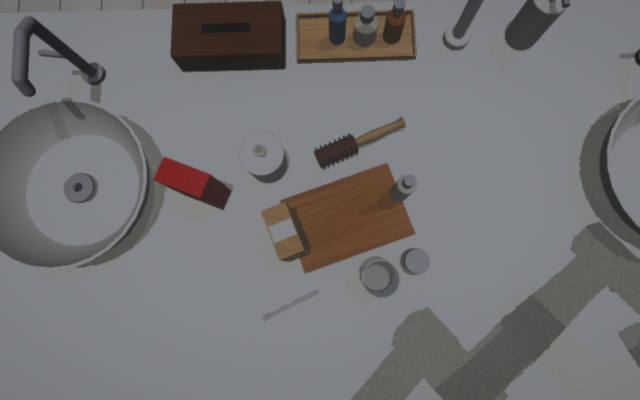

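View pics/side0.png

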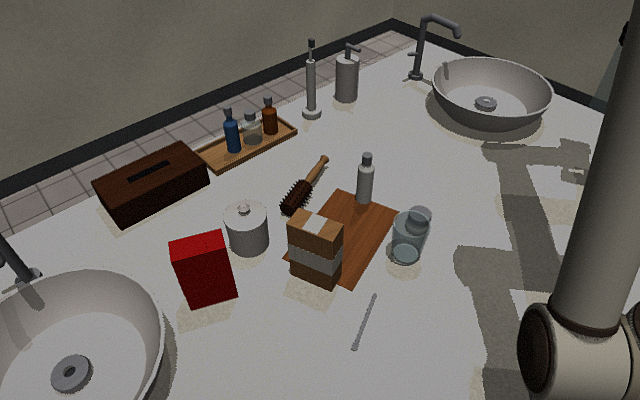

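The top view shows the carton's top around (283,231) at the left (+y) end of the inlay, whose corners are about (281,196), (388,166), (413,237) and (303,271). The lotion is at (405,187), the canister at (262,155) and the red look-alike at (195,185). In the side view the carton stands at (315,250), with free counter behind it.

```bash
cat > h.py <<'E'
import cv2,numpy as np
from station import env
def K(m):
    f=200/np.tan(np.radians(m['fovy']/2)); return np.array([[f,0,m['cx']],[0,f,m['cy']],[0,0,1]])
def ray(m,px,z):
    u=cv2.undistortPoints(np.float32(px).reshape(-1,1,2),K(m),m['dist_coeffs']).reshape(-1,2)
    r=np.c_[u,np.ones(len(u))]@m['R']; c=-m['R'].T@m['t']
    return c+r*((z-c[2])/r[:,2])[:,None]
def cloud(m,d):
    v,u=np.mgrid[0:400,0:640]; q=cv2.undistortPoints(np.float32(np.dstack([u,v])).reshape(-1,1,2),K(m),m['dist_coeffs']).reshape(-1,2)
    P=np.c_[q,np.ones(len(q))]*d.reshape(-1,1); return ((P-m['t'])@m['R']).reshape(400,640,3)
E
python3 - <<'E'
from h import *
p=cv2.imread('pics/top0.png'); d=np.load('pics/top0.npy'); m=env.camera_model('top')
W=cloud(m,d); hsv=cv2.cvtColor(p,cv2.COLOR_BGR2HSV)
box=np.zeros((400,640),bool); box[150:290,255:430]=1
wood=(hsv[...,1]>90)&(W[...,2]<.015)&box&(d>0)
wood[:,:][0:170,0:362]=0
wood=cv2.morphologyEx(wood.astype(np.uint8),cv2.MORPH_OPEN,np.ones((5,5)))
pts=np.argwhere(wood)[:,::-1]
r=cv2.minAreaRect(np.float32(ray(m,pts,0)[:,:2])); print('inlay',r,cv2.boxPoints(r))
pw=np.argwhere(box&(W[...,2]>.14)&(np.arange(640)<320)[None])
q=W[pw[:,0],pw[:,1]]; print('top z',np.percentile(q[:,2],[5,50,95]),len(q))
q=ray(m,pw[:,::-1],.15)
r=cv2.minAreaRect(np.float32(q[:,:2])); print('carton',r,cv2.boxPoints(r))
for nm,a,b,c,e,lo in(('lotion',390,425,170,205,.1),('red',150,240,150,215,.1),('canister',235,290,125,180,.08)):
    w=W[c:e,a:b].reshape(-1,3); w=w[w[:,2]>lo]; print(nm,w.min(0),w.max(0),w.mean(0))
o=p.copy(); o[wood>0]=(0,255,0); o[pw[:,0],pw[:,1]]=(255,0,0)
cv2.imwrite('pics/ov.png',cv2.resize(o[140:300,240:440],None,fx=3,fy=3,interpolation=0))
E
```

```text
inlay ((0.5310060977935791, 0.051243215799331665), (0.1577439159154892, 0.2378171682357788), 18.625030517578125) [[ 0.4182885   0.13873482]
 [ 0.49424094 -0.0866276 ]
 [ 0.6437237  -0.03624839]
 [ 0.56777126  0.18911403]]
top z [0.1482122  0.15020919 0.15249897] 1455
carton ((0.5142754912376404, 0.15813249349594116), (0.09784049540758133, 0.23085878789424896), 88.9615249633789) [[0.39797843 0.1113123 ]
 [0.6287993  0.10712826]
 [0.63057256 0.20495269]
 [0.39975166 0.20913672]]
lotion [ 0.42706604 -0.07244897  0.1000989 ] [0.59151255 0.07870095 0.82363179] [ 0.57186259 -0.0526414   0.13704793]
red [0.42706604 0.07870095 0.10037571] [0.62404372 0.39091012 0.82363179] [0.58264769 0.3314731  0.15360631]
canister [0.42706604 0.07870095 0.08081631] [0.68881541 0.25485554 0.82363179] [0.64233361 0.21145913 0.09487353]
```

View pics/ov.png

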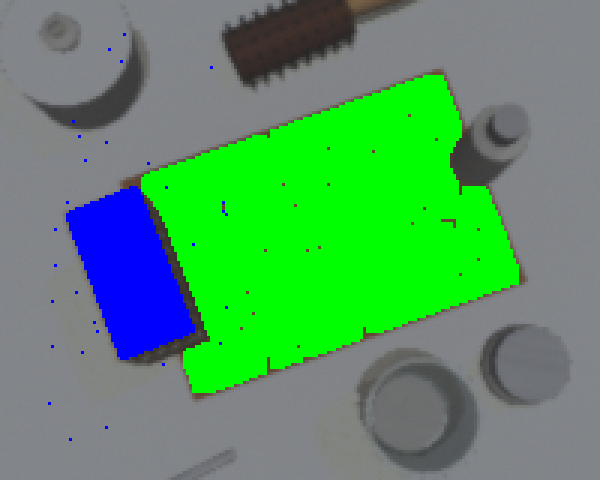

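The overlay shows the inlay mask (green) is clean. The carton-top mask (blue) is right apart from a few noise pixels, so I'll remove those and refit.

```bash
python3 - <<'E'
from h import *
p=cv2.imread('pics/top0.png'); d=np.load('pics/top0.npy'); m=env.camera_model('top')
W=cloud(m,d); d2=cv2.medianBlur(d,5); Z=cloud(m,d2)[...,2]
R=np.array([[-0.3196,0.9476],[ -0.9476,-0.3196]]) # inlay x (along length, from carton? sign below)
def rect(mask,z):
    mask=cv2.morphologyEx(mask.astype(np.uint8),cv2.MORPH_OPEN,np.ones((5,5)))
    px=np.argwhere(mask)[:,::-1]; r=cv2.minAreaRect(np.float32(ray(m,px,z)[:,:2])); return r
def win(a,b,c,e):
    k=np.zeros((400,640),bool); k[c:e,a:b]=1; return k
L=np.array([0.531,0.0512]); ax=np.array([.3194,-.9476]); 
a=np.radians(18.625); ax=np.array([np.sin(a),-np.cos(a)]); ay=np.array([np.cos(a),np.sin(a)])
for nm,w,lo,h in(('carton',win(255,315,195,265),.13,.15),('lotion',win(390,425,170,205),.11,.13),('red',win(150,240,150,215),.12,.15),('canister',win(235,290,125,180),.08,.1),('tumbler',win(350,402,250,300),.07,.095)):
    r=rect(w&(Z>lo)&(Z<.3),h); b=cv2.boxPoints(r)
    print(nm,np.round(r[0],4),np.round(r[1],4),r[2],'zmax',Z[w&(Z<.3)].max(),'along/across inlay(mm)',np.round(1e3*np.c_[(b-L)@ax,(b-L)@ay],0).tolist())
s=env.observe();print(s['ee_pos'])
E
```

```text
carton [0.4911 0.1641] [0.0909 0.0459] 20.818925857543945 zmax 0.15139821041985663 along/across inlay(mm) [[-141.0, -48.0], [-95.0, -46.0], [-99.0, 45.0], [-144.0, 43.0]]
lotion [ 0.5756 -0.056 ] [0.021  0.0219] 87.18194580078125 zmax 0.13049824726681872 along/across inlay(mm) [[122.0, -6.0], [130.0, 14.0], [110.0, 22.0], [102.0, 2.0]]
red [0.5856 0.336 ] [0.1019 0.0464] 67.76822662353516 zmax 0.15119117279877528 along/across inlay(mm) [[-229.0, 92.0], [-199.0, 127.0], [-276.0, 194.0], [-306.0, 158.0]]
canister [0.6413 0.2107] [0.0812 0.0838] 89.97820281982422 zmax 0.10958055686380189 along/across inlay(mm) [[-91.0, 103.0], [-64.0, 182.0], [-141.0, 208.0], [-168.0, 129.0]]
tumbler [ 0.404  -0.0332] [0.0088 0.0247] 87.16978454589844 zmax 0.094441980551091 along/across inlay(mm) [[39.0, -160.0], [48.0, -137.0], [40.0, -134.0], [31.0, -157.0]]
[ 0.27773213 -0.55933594  0.23254265]
```

```bash
python3 -m crank '[[[0,0,0],-10.5],[[0,0,0],-10.5],[[0,0,0],-10.5],[[0,0,0],-10.5],[[0,0,0],-10.5],[[0,0,0],-10.5],[[0,0,0],-10.5],[[0,0,0],-10.5],[[0,0,0],-0.4],[[0,0,0],0]]' 0 20
python3 -m crank '[[[-4.14,-2.85,0],0],[[-4.14,-2.85,0],0],[[-4.14,-2.85,0],0],[[-4.14,-2.85,0],0],[[-4.14,-2.85,0],0],[[-4.14,-2.85,0],0],[[-4.14,-2.85,0],0],[[-4.14,-2.85,0],0],[[-4.14,-2.85,0],0],[[-4.14,-2.85,0],0],[[-4.14,-2.85,0],0],[[-4.14,-2.85,0],0],[[-4.14,-2.85,0],0],[[-4.14,-2.85,0],0],[[-4.14,-2.85,0],0],[[-4.14,-2.85,0],0],[[0,0,0],0],[[0,0,0],0]]'
python3 - <<'E'
from h import *
s=env.observe(); print(s['t'],s['finger_gap'],s['joint_positions'])
x=s['eef_rot'];e=s['ee_pos'];d=np.array([0.4688,0.2224,.136])-e
print(e,x,'tool shift cm',100*d@x,'yaw',np.degrees(np.arctan2(x[1,0],x[0,0])))
p,_=env.grab_frame('side');cv2.imwrite('pics/s1.png',p)
E
```

```text
t: 1.35
ee_pos: [0.2778, -0.5596, 0.2332]
eef_rot: [[0.353, -0.936, -0.0], [-0.936, -0.353, 0.001], [-0.001, 0.0, -1.0]]
wrist_force: [-0.3, -0.2, 0.0]
finger_gap: 0.018
t: 3.6
ee_pos: [0.4686, 0.221, 0.2332]
eef_rot: [[0.354, -0.935, -0.001], [-0.935, -0.354, -0.001], [0.0, 0.001, -1.0]]
wrist_force: [-0.2, 0.4, 0.0]
finger_gap: 0.004
3.6 0.00416348994884058 [ 7.54262555e-01  2.03502605e-01 -2.50873886e-01 -1.73110923e-04
 -1.11754081e+00 -3.92055773e-01]
[0.4685515  0.22103792 0.23322753] [[ 3.54267857e-01 -9.35143536e-01 -9.23506924e-04]
 [-9.35143949e-01 -3.54267367e-01 -6.54166637e-04]
 [ 2.84571335e-04  1.09536212e-03 -9.99999360e-01]] tool shift cm [-0.1213369  -0.08214221  9.72263445] yaw -69.2514194084684
```

View pics/s1.png

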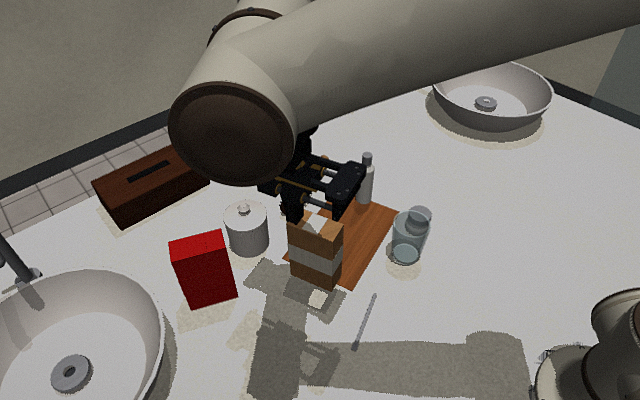

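The side view shows the carton still upright at (315,250), with the closed fingertips behind and above it at (293,220). I'll move down behind it.

```bash
python3 -m crank '[[[-0.7,-0.1,0],0],[[0,0,1.6],0],[[0,0,1.6],0],[[0,0,1.6],0],[[0,0,1.6],0],[[0,0,1.6],0],[[0,0,1.6],0],[[0,0,0],0],[[0,0,0],0]]'
python3 - <<'E'
from h import *
p,_=env.grab_frame('side');q,_=env.grab_frame('top')
cv2.imwrite('pics/s2.png',np.hstack([cv2.resize(p[170:320,220:360],None,fx=2.6,fy=2.6),cv2.resize(q[150:300,220:360],None,fx=2.6,fy=2.6)]))
E
```

```text
t: 4.78
ee_pos: [0.4678, 0.2283, 0.1384]
eef_rot: [[0.355, -0.935, 0.001], [-0.935, -0.355, 0.001], [-0.0, -0.001, -1.0]]
wrist_force: [-0.3, -0.7, 0.4]
finger_gap: 0.005
```

View pics/s2.png

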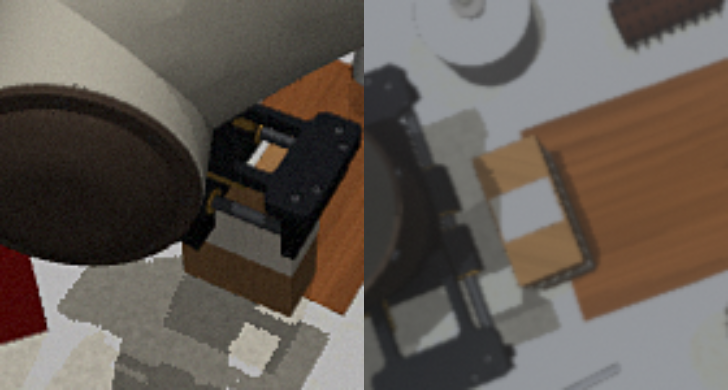

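The fingers hang behind the carton's rear face, clear of it and centred on its width, with the carton untouched. I'll push at tip height of about 127 mm.

```bash
python3 -m crank '[[[0.8,0,0],0],[[0.8,0,0],0],[[0.8,0,0],0],[[0.5,0,0],0],[[0.4,0,0],0],[[0.4,0,0],0],[[0.4,0,0],0],[[0.4,0,0],0],[[0.4,0,0],0],[[0.4,0,0],0]]'
python3 - <<'E'
from h import *
q,d=env.grab_frame('top');p,_=env.grab_frame('side')
m=env.camera_model('top');W=cloud(m,cv2.medianBlur(d,5))
cv2.imwrite('pics/s3.png',np.hstack([cv2.resize(p[170:320,220:360],None,fx=2.6,fy=2.6),cv2.resize(q[150:300,220:360],None,fx=2.6,fy=2.6)]))
E
```

```text
t: 6.12
ee_pos: [0.4863, 0.1785, 0.1375]
eef_rot: [[0.355, -0.935, -0.0], [-0.935, -0.355, -0.0], [0.0, 0.0, -1.0]]
wrist_force: [0.4, 0.3, 0.7]
finger_gap: 0.006
```

View pics/s3.png

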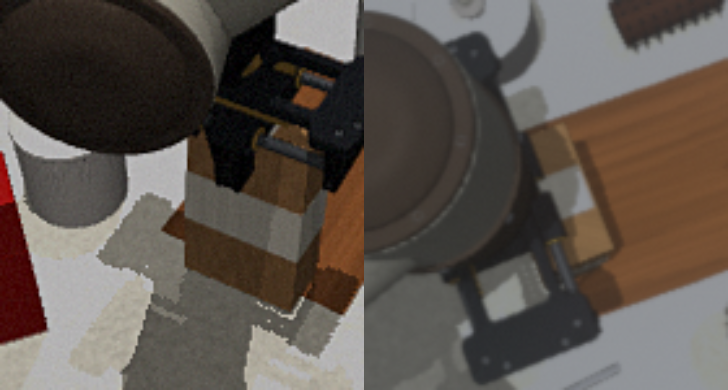

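The carton is tilting about its inlay-side edge and its foot has not slid. I'll carry on until it falls by itself.

```bash
python3 -m crank '[[[0.4,0,0],0],[[0.4,0,0],0],[[0.4,0,0],0],[[0.4,0,0],0],[[0.4,0,0],0],[[0.4,0,0],0],[[0.4,0,0],0],[[0.4,0,0],0],[[0,0,0],0],[[0,0,0],0],[[0,0,0],0],[[0,0,0],0]]'
python3 - <<'E'
from h import *
q,d=env.grab_frame('top');p,_=env.grab_frame('side')
cv2.imwrite('pics/s4.png',np.hstack([cv2.resize(p[150:320,220:420],None,fx=2,fy=2),cv2.resize(q[140:310,220:420],None,fx=2,fy=2)]))
E
```

```text
t: 7.72
ee_pos: [0.4976, 0.1489, 0.1376]
eef_rot: [[0.355, -0.935, 0.0], [-0.935, -0.355, 0.0], [-0.0, -0.0, -1.0]]
wrist_force: [0.1, 0.2, -0.1]
finger_gap: 0.004
```

View pics/s4.png

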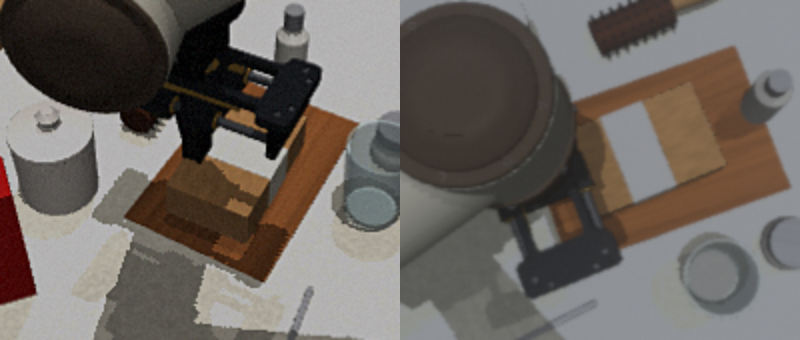

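The carton is now flat on the inlay and the lotion has not moved. Next I'll back the arm off upwards and measure.

```bash
python3 -m crank '[[[0,0,-2],0],[[0,0,-2],0],[[0,0,-2],0],[[0,0,-2],0],[[-4,-1,-1],0],[[-5,-1,0],0],[[-5,-1,0],0],[[-5,-1,0],0],[[-5,-1,0],0],[[-3,0,0],0],[[0,0,0],0],[[0,0,0],0],[[0,0,0],0],[[0,0,0],0]]'
python3 - <<'E'
from h import *
m=env.camera_model('top'); q,d=env.grab_frame('top'); Z=cloud(m,cv2.medianBlur(d,5))[...,2]
cv2.imwrite('pics/t5.png',cv2.resize(q[90:320,140:460],None,fx=2.4,fy=2.4))
L=np.array([0.531,0.0512]);a=np.radians(18.625); ax=np.array([np.sin(a),-np.cos(a)]); ay=np.array([np.cos(a),np.sin(a)])
k=np.zeros((400,640),bool);k[160:270,280:392]=1
k=cv2.morphologyEx((k&(Z>.03)&(Z<.07)).astype(np.uint8),cv2.MORPH_OPEN,np.ones((5,5)))
px=np.argwhere(k)[:,::-1];r=cv2.minAreaRect(np.float32(ray(m,px,.045)[:,:2]));b=cv2.boxPoints(r)
print(r,np.median(Z[k>0]),np.round(1e3*np.c_[(b-L)@ax,(b-L)@ay]).tolist(),env.observe()['t'])
E
```

```text
t: 9.57
ee_pos: [0.4489, 0.4181, 0.2278]
eef_rot: [[0.354, -0.935, 0.0], [-0.935, -0.354, 0.0], [-0.0, -0.0, -1.0]]
wrist_force: [0.4, -0.3, 0.0]
finger_gap: 0.008
((0.5286752581596375, 0.06737184524536133), (0.09169039875268936, 0.14999622106552124), 20.66981315612793) 0.045228852653433196 [[-89.0, -46.0], [61.0, -40.0], [57.0, 51.0], [-93.0, 46.0]] 9.625
```

View pics/t5.png

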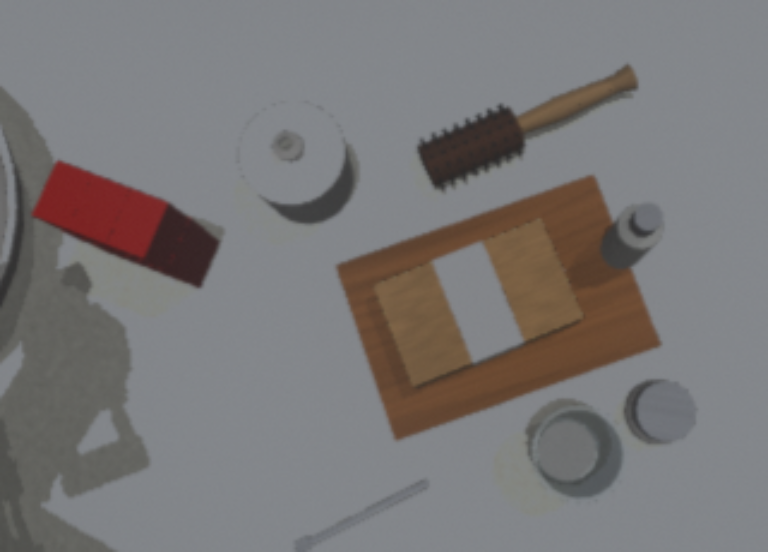

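The picture shows the carton flat and well inside the timber, its corners near (375,285), (543,219), (582,318) and (415,386). Everything else stands where it was.

```bash
python3 -c "
from station import env
print(env.finish_job())"
```

```text
the job is handed in; nothing more can be done
None
```

The carton is lying on a broad face, wholly inside the inlay, and the job was handed in at about 9.6 s of the 32 s allowed. I pushed it near its top (fingertips about 127 mm up) with the closed fingers, from the side away from the inlay. It tipped over its foot, fell by itself, and I then backed the arm off clear of everything.

- **Carton position:** the last top view gives a height of 45 mm. It spans -93 to +61 mm along the inlay (limits ±120) and -46 to +51 mm across it (limits ±80), so at least 27 mm of margin all round.
- **Everything else:** by eye, the lotion, tumbler, jar, canister, brush, pusher and red look-alike stand where they were. I did not re-measure them.
- **Forces:** the readings I saw stayed under 1 N, but I only read them at the end of each move.

None of the checks failed or disagreed.

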